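# Charge the milling jar from the ball feeder

## Task

Charge the milling jar with the four grinding balls queued in the feeder: push the jar along the bench until it sits home in the V-stop under the right-hand lane, and rock the seesaw gate over its pivot so that it feeds that lane instead of the wash bin's. Once both are set, press the release key and keep it down until all four balls have rolled into the jar, then let it come up. Only push and press, with the fingers: do not lift or tip the jar, do not touch the balls, and leave the other things where they stand.

Things in the scene. Friction and masses are not known exactly. Their poses are not given: they have to be found in the camera images.
- feeder: Bench ball feeder of aluminium and steel, fixed, 260 mm deep, 200 mm wide. Origin on the bench under the gate's middle; x to its back (turned at most 0.22 rad), y left, z up. Infeed track behind (y = 0, x 13 to 151, 28 mm wide, up to 190 mm high), seesaw gate across the front, two lanes towards the robot at y = +77 and -77 mm. A bearing plate at x = -17, 44 mm wide, is 164 mm high.
- spout_right (a point): Centre of the underside (59 mm up) of the drop spout that ends the right lane, feeder x = -75, y = -77 mm. Lane and spout are 30 mm wide; the spout's front is at x = -92 and its top 81 mm up; the lane's walls rise to 90 mm at x = -19 and are 128 mm high beside the gate's end (x -19 to 21 mm).
- wash_bin (a point): Middle of the mouth of the small open steel wash bin (62 x 62 mm, 50 mm high) fixed under the left lane's spout. As found, the gate would feed the balls into it.
- jar_station (a point): Where the middle of the jar is (26 mm up) when the jar is seated against both faces of the V-stop, exactly under the right spout. The V-stop is two 26 mm high upright steel plates at 45 degrees, open to the front (-x of the feeder).
- jar_center (a point): Middle of the milling jar (half-way up, 26 mm). Open round steel jar, 64 mm outside, 54 mm inside, 52 mm high, inner floor 6 mm up at the wall, domed to 12 mm, 0.3 to 0.6 kg. It stands loose on the bench, 55 to 77 mm in front of the station, up to 22 mm off to either side. Pushed low (25 mm up or less) it slides without tipping.
- gate (a joint): Angle of the seesaw gate, a 124 mm long open trough across the feeder. 0 level, positive = right end down; stops at -0.28 (left end down, as found: feeds the left lane) and +0.28 (feeds the right lane). A round steel weight over the pivot (in front of the bearing plate, top 162 mm up) makes it tumble: past level it falls to the other stop by itself and stays. Under 1 N moves it.
- gate_pivot (a point): Middle of the gate on its pivot axis, 116 mm above the bench. The axis runs along the feeder's x.
- gate_tab_right (a point): Top centre of the gate's right press tab, a flat plate 26 mm wide (y), 28 mm deep (x), in front of the trough: 48 mm to the right of the pivot and 34 mm in front of it. It moves with the gate: about 13 mm above pivot height while the gate leans left, as much below when it leans right. Press it down from above.
- release (a joint): Travel of the release key: 0 = up (its stop blade stands in the track and holds the balls), 0.015 m = fully down. From 0.012 m the blade is under the track floor and the balls roll. A spring (1.4 N at the top, 4.7 N at the bottom) lifts it again when let go.
- key_top (a point): Top centre of the release key's square black pad, 28 x 28 mm, right of the infeed track and behind the gate, 169 mm above the bench when up. Moves straight down with the key. The track's side wall is 17 mm from the pad's near edge.
- ball_1_center (a point): Centre of steel grinding ball 1 of 4 (20 mm, 33 g), first in the queue in the infeed track behind the stop blade. The balls take about 1 to 2 s to roll from the track through gate and lane into the jar once released.
- ball_2_center (a point): Centre of steel grinding ball 2 of 4 (20 mm, 33 g), next in the queue in the infeed track behind the stop blade. The balls take about 1 to 2 s to roll from the track through gate and lane into the jar once released.
- ball_3_center (a point): Centre of steel grinding ball 3 of 4 (20 mm, 33 g), next in the queue in the infeed track behind the stop blade. The balls take about 1 to 2 s to roll from the track through gate and lane into the jar once released.
- ball_4_center (a point): Centre of steel grinding ball 4 of 4 (20 mm, 33 g), next in the queue in the infeed track behind the stop blade. The balls take about 1 to 2 s to roll from the track through gate and lane into the jar once released.
- vial_a: Bystander: a 19 mm sample vial with a black screw cap, 58 mm tall, standing in front of the feeder between its two lanes. Origin at the centre of its underside.
- vial_b: Bystander: a 22 mm sample vial with a white screw cap, 68 mm tall, standing to the left of the feeder. Origin at the centre of its underside.
- petri: Bystander: a shallow 92 mm petri dish, 15 mm high, on the bench left of the feeder. Origin at the centre of its underside.
- spanner_1: Bystander: a steel open-ended spanner, 150 mm long, lying to the right of the feeder. Origin at the centre of its underside.
- film_roll: Bystander: a 64 mm roll of amber film tape, 13 mm high, lying on the left of the bench. Origin at the centre of its underside.

How it is judged:
By the outcome, as a careful person would: the job done as asked, in the order asked, and still so for the second after the job is handed in, with the robot touching nothing.
It also fails if it takes over 58 s, if anything falls off the work surface, if the arm or the gripper's body presses on something with over 40 N, if the wrist force passes 120 N, or if a joint passes its speed limit or range.

## Robot

A 7-joint arm with a two-finger parallel gripper is mounted at the origin on a cart in front of the work surface, level with it; the furniture and walls round the work are solid. World frame = base frame: x ahead of the robot, y to its left, z up, the work surface at z = 0. Lengths are in mm, angles in rad, forces in N, time in s.
With the tool pointing down it reaches from about 425 to 875 mm from the base axis. Payload 4.7 kg.
Tool frame: the origin (TCP) lies at the very end of the fingers, on their centre line; the grasp point (between the pads) lies 19 mm behind it; z points along the fingers, x is the direction in which the jaws open and shut, and the axes are right-handed (so a half turn about z gives the same grasp; the last joint's range is limited). The gripper opens to 87 mm and grips with 3 to 60 N. Pads are 19 mm wide; open, the fingers measure 117 mm over their backs; the gripper's body (75 mm by 190 mm) begins 51 mm behind the grasp point.
Start: joints at [-1.315, 0.321, -0.07, 1.45, 0.023, 1.371, -0.057], TCP at [155.67, 631.104, 222.587] pointing down, gripper open.
Joint ranges: [-2.86, 2.86], [-0.3, 2.09], [-1.38, 1.24], [0.06, 2.45], [-1.56, 4.7], [0.09, 2.05], [-2.69, 2.69]. Speed limits (rad/s): [2.57, 2.57, 3.14, 3.14, 3.14, 3.14, 3.14].

## Interface

Orientations are given as a unit quaternion [x, y, z, w].
In Python, from bench import robot gives the robot as it stands. The module is installed in compiled form; this text tells all that it offers.
- The arm moves only by the shell command python3 -m crank 'ROWS' [FORCE]. ROWS is text: rows parted by semicolons, each of 5 numbers parted by spaces: the closure, from 0 (fully open) to 1 (shut), then the shift along the world's x, y, z in cm, then the turn about the world's z in degrees. In form: claw x y z turn; .... A call has 1 to 8 rows; each row is the pose to reach, as a shift and turn from the pose commanded when the call began; what a row does not reach only later rows make up. A row lasts 1/12 s, in which the tool goes at most 41.7 mm and 7.16 degrees, less where a joint would pass 70% of its speed; a pose out of reach is approached as far as the arm can. A call with a gripper value outside its range is refused whole. The fingers move at their own pace and stop on an object; FORCE is the grip in N (left out, the last holds). Time passes only in rows, so rows that repeat a pose let the fingers close. It gives the time, the measured TCP pose, the force and the opening at its end, in the units of the state.
- robot.observe(): the state, without advancing time (a new reading comes with each control period).
- robot.camera(name): name is "scene" or "top" or "wrist"; returns a dict with "img" (400x640x3 uint8, red, green, blue), "vfov" (degrees; the focal length in pixels is half the picture's height over the tangent of half this angle, whatever the lens; pixels are square), "cx", "cy" (the principal point, pixels), "origin" and "rotation" of the camera in the world. Camera axes: x right, y down, z forward; pixel columns grow to the right and rows downward; lengths in mm; the calibration is good to about 2 mm. A picture is of the moment at which its call begins. There is no depth.
- robot.close_job(): hands the job in, once; it reports no verdict.
Trained networks look in the newest picture that a camera, given by its name, has taken for a name from the list of things; names that differ only in an ending like _2 or _b are one class to them, and where a whole thing is asked for, a point or a joint stands for the part that bears it (a point fixed in the world has none). Each returns a list of dicts, best first, with "conf" (0 to 1); they miss things now and then, are a little off and sometimes report something else, mostly with a low value. They report only what shows in the picture. A call takes as long as a camera call.
- robot.cut_out(camera, label): "mask" (400x640 bool, what is visible of it).
- robot.tip_of(camera, label): "centre" ([x, y, z] in mm, in world coordinates, good to about 4 mm: a listed point, or the origin of a listed thing).
The state is a dict: "time": time; "qpos": joint angles; "joint_vel": joint speeds; "effort": joint torques, N m; "tcp_pos": TCP position; "tool_rot": TCP orientation; "contact_force": force on the tool from outside, world axes, zero at the start; "torque": the same for the moment, N m; "finger_gap": finger opening in mm.
Only numpy, scipy, OpenCV 4.12 (cv2) and the standard library are available. Lean on these libraries where they do the work, as an engineer would, in place of code of your own. Each camera call takes 0.05 s, during which the arm holds its last target.

## Working session

There is one attempt and no reset: what is moved stays moved. The work goes in short steps, Python scripts to look and compute and a shell command to move; the robot and the scene stay as the last step left them, time stands still between calls to the robot, and variables do not carry over. Pictures are saved under pics/ and viewed, and the job is handed in when it is done.

```bash
mkdir -p pics
cat > h.py <<'E'
from bench import robot
import cv2, numpy as np
def shot(n,f):
    c=robot.camera(n); cv2.imwrite('pics/'+f,cv2.cvtColor(c['img'],cv2.COLOR_RGB2BGR)); return c
def proj(c,p):
    f=200/np.tan(np.radians(c['vfov'])/2); R=np.array(c['rotation']); q=R.T@(np.array(p)-np.array(c['origin']))
    return c['cx']+f*q[0]/q[2], c['cy']+f*q[1]/q[2]
def ray(c,u,v):
    f=200/np.tan(np.radians(c['vfov'])/2); d=np.array(c['rotation'])@np.array([(u-c['cx'])/f,(v-c['cy'])/f,1.]); return np.array(c['origin']),d
def atz(c,u,v,z):
    o,d=ray(c,u,v); return o+d*(z-o[2])/d[2]
E
python3 - <<'E'
from h import *
print(robot.observe())
for n in('scene','top'):
    c=shot(n,n+'0.png'); print(n,c['origin'],np.round(c['rotation'],3).tolist(),c['vfov'])
    for l in ['feeder','spout_right','jar_station','jar_center','gate_pivot','gate_tab_right','key_top','wash_bin','ball_1_center','vial_a','vial_b','petri','spanner_1','film_roll']:
        print(l,[(np.round(r['centre'],1).tolist(),round(r['conf'],2)) for r in robot.tip_of(n,l)[:3]])
E
```

```text
{'time': 0.0, 'qpos': array([-1.31488644,  0.32183475, -0.07011659,  1.45167502,  0.02260808,
        1.37079605, -0.05692102]), 'joint_vel': array([-2.40389808e-03,  1.55947861e-04, -4.03161595e-04, -6.52268304e-05,
       -2.55078875e-04,  7.18502044e-04, -9.82957359e-04]), 'effort': array([-4.92460174e-06, -4.91273725e+01, -4.03602831e-01, -3.12526309e+01,
       -6.39149174e-02,  4.36471682e-02,  1.60568616e-04]), 'tcp_pos': array([155.54838438, 630.54208084, 221.4541288 ]), 'tool_rot': array([ 7.87216268e-01,  6.16676269e-01, -7.27271558e-04,  6.30791617e-04]), 'contact_force': array([-0.1565059 , -0.70822376,  0.77520225]), 'torque': array([ 0.03529079, -0.02708715, -0.00985284]), 'finger_gap': 87.10018971400622}
scene [-177.58373462 -465.72160092  710.6164779 ] [0.78, -0.394, 0.23, -0.428] 45.12897698619144
feeder [([656.2, -99.1, -0.8], 0.81), ([700.1, -94.5, 163.9], 0.52), ([692.1, -139.7, 164.2], 0.37)]
spout_right [([588.7, -181.6, 56.6], 0.9)]
jar_station [([593.2, -183.0, 29.9], 0.75)]
jar_center [([524.0, -171.2, 25.4], 0.55)]
gate_pivot [([661.3, -103.2, 115.4], 0.55),
[... 799 characters left out ...]
 0.93), ([738.7, -94.4, 169.1], 0.46)]
spout_right [([587.4, -185.2, 59.5], 0.93)]
jar_station [([593.3, -182.9, 27.9], 0.64)]
jar_center [([522.3, -176.0, 25.4], 0.77)]
gate_pivot [([660.5, -101.7, 116.3], 0.97)]
gate_tab_right [([631.7, -148.7, 134.1], 0.6)]
key_top [([694.3, -138.6, 168.7], 0.54), ([549.5, -107.6, 2.3], 0.43)]
wash_bin [([574.1, -34.1, 51.4], 0.76)]
ball_1_center [([702.5, -94.9, 161.6], 0.37)]
vial_a [([554.7, -106.2, 0.4], 0.63), ([637.5, 30.0, -0.8], 0.52)]
vial_b [([554.7, -106.2, 0.4], 0.63), ([637.5, 30.0, -0.8], 0.52)]
petri [([455.4, 283.9, -0.2], 0.67), ([700.2, -97.7, 160.9], 0.43)]
spanner_1 [([695.9, -256.0, 0.1], 0.53)]
film_roll [([478.2, 396.8, 2.7], 0.87)]
```

View pics/scene0.png

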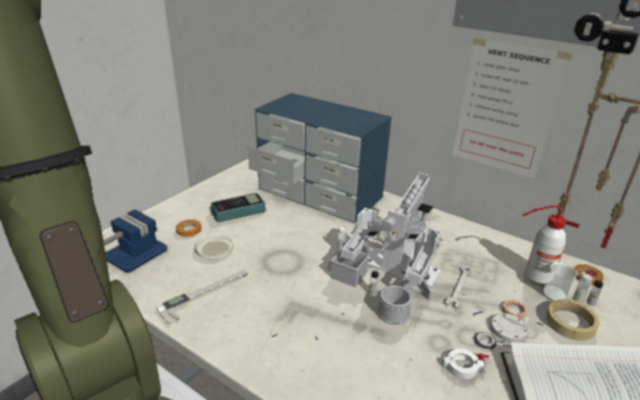

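View pics/top0.png

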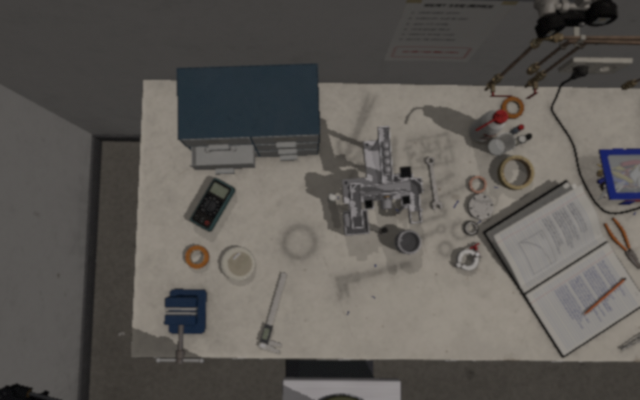

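The scene view shows the feeder around (385,240) with the jar in front at (393,303). The gate's left end is down. In the top view the jar is at (406,240) and the key pad is a black square at (405,172). Next I move over for a wrist look.

```bash
python3 -m crank '0.3 13 -19 5 10; 0.3 26 -38 10 20;0.3 26 -38 10 20;0.3 26 -38 10 20;0.3 26 -38 10 20;0.3 26 -38 10 20;0.3 26 -38 10 20;0.3 26 -38 10 20' 10
python3 -m crank '0.5 14 -19 4 10;0.5 14 -19 4 10;0.5 14 -19 4 10;0.5 14 -19 4 10;0.5 14 -38 4 10;0.5 14 -38 4 10;0.5 14 -38 4 10;0.5 14 -50 4 10'
```

```text
time: 2.17
tcp_pos: [340.4, 360.4, 294.1]
tool_rot: [0.668, 0.744, 0.0, -0.0]
contact_force: [0.7, 0.1, 0.3]
finger_gap: 60.9
time: 2.83
tcp_pos: [460.9, 66.8, 328.3]
tool_rot: [0.601, 0.799, 0.001, 0.0]
contact_force: [0.8, -0.4, 0.1]
finger_gap: 43.8
```

```bash
python3 -m crank '0.55 -1 -8 0 -5;0.55 -1 -8 0 -10;0.55 -1 -23 0 -10;0.55 -1 -23 0 -10;0.55 -1 -23 0 -10;0.55 -1 -23 0 -10;0.55 -1 -23 0 -10;0.55 -1 -23 0 -10'
python3 - <<'E'
from h import *
s=robot.observe();print(s['tcp_pos'],s['tool_rot'],s['time'])
c=shot('wrist','w1.png');print(c['origin'],np.round(c['rotation'],3).tolist(),c['vfov'])
for l in ['feeder','spout_right','jar_station','jar_center','gate_pivot','gate_tab_right','key_top','wash_bin','vial_a']:
        print(l,[(np.round(r['centre'],1).tolist(),round(r['conf'],2)) for r in robot.tip_of('wrist',l)[:2]])
E
```

```text
time: 3.5
tcp_pos: [450.1, -162.6, 328.1]
tool_rot: [0.67, 0.743, 0.001, -0.0]
contact_force: [-0.3, -0.2, -0.2]
finger_gap: 39.4
[ 450.14622956 -162.59523594  328.11284679] [ 6.69667600e-01  7.42660787e-01  5.11786232e-04 -1.48240211e-05] 3.5
[ 372.32815869 -170.79577776  490.53166449] [0.663, 0.735, 0.107, 0.096] 58.73124242430211
feeder [([657.1, -96.1, -3.2], 0.56)]
spout_right [([590.2, -186.1, 59.6], 0.77), ([522.8, -173.6, 23.4], 0.43)]
jar_station [([588.9, -184.3, 22.0], 0.6)]
jar_center [([521.2, -174.4, 20.0], 0.67)]
gate_pivot [([655.1, -99.2, 116.9], 0.55)]
gate_tab_right []
key_top []
wash_bin [([574.0, -30.9, 52.1], 0.83)]
vial_a [([556.5, -104.1, -2.3], 0.81)]
```

View pics/w1.png

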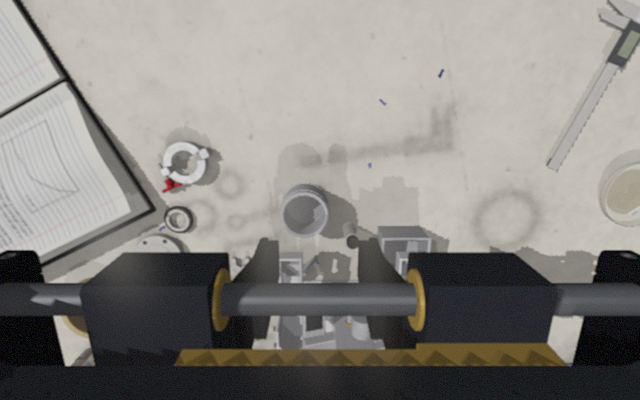

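```bash
cat > fit.py <<'E'
from h import *
from scipy.optimize import least_squares
L={'feeder':(0,0,0),'spout_right':(-75,-77,59),'jar_station':(-75,-77,26),'gate_pivot':(0,0,116),'gate_tab_right':(-34,-48,129),'wash_bin':(-75,77,50)}
O={'feeder':[(656.2,-99.1),(657,-97.1),(657.1,-96.1)],'spout_right':[(588.7,-181.6),(587.4,-185.2),(590.2,-186.1)],'jar_station':[(593.2,-183),(593.3,-182.9),(588.9,-184.3)],'gate_pivot':[(661.3,-103.2),(660.5,-101.7),(655.1,-99.2)],'gate_tab_right':[(626.8,-151.2),(631.7,-148.7)]}
def W(p,l):
    c,s=np.cos(p[2]),np.sin(p[2]); return np.array([p[0]+c*l[0]-s*l[1],p[1]+s*l[0]+c*l[1]])
def f(p): return np.concatenate([W(p,L[k])-o for k in O for o in O[k]])
r=least_squares(f,[657,-98,.1],loss='soft_l1',f_scale=3); P=r.x
if __name__=='__main__':
    print(P,np.round(r.fun,1))
    k=[(689.4,-140),(694.3,-138.6)]
    for q in k:
        d=np.array(q)-P[:2];c,s=np.cos(P[2]),np.sin(P[2]);print('key local',c*d[0]+s*d[1],-s*d[0]+c*d[1])
    c=cb=None
    for n,x0,y0,w,h in(('scene',310,160,150,180),('top',320,120,120,150)):
        c=shot(n,'tmp.png');im=cv2.cvtColor(c['img'],cv2.COLOR_RGB2BGR);S=4 if n=='top' else 3.3
        im=cv2.resize(im[y0:y0+h,x0:x0+w],None,fx=S,fy=S,interpolation=cv2.INTER_CUBIC)
        a=im.copy()
        pts={'sp':[(-92,-92,81),(-92,-62,81)],'tab':[(-48,-61,132),(-48,-35,126),(-20,-35,126),(-20,-61,132),(-48,-61,132)],'pl':[(-17,-22,164),(-17,22,164)],'key':[(18,-61,169),(46,-61,169),(46,-33,169),(18,-33,169),(18,-61,169)],'st':[(-75,-77,0),(-75,-77,59)]}
        for k,v in pts.items():
            q=[]
            for l in v:
                w2=W(P,l);u,vv=proj(c,[w2[0],w2[1],l[2]]);q.append(((u-x0+.5)*S,(vv-y0+.5)*S))
            cv2.polylines(a,[np.int32(np.round(q))],False,(0,0,255),1)
        cv2.imwrite('pics/z_%s.png'%n,im);cv2.imwrite('pics/o_%s.png'%n,a)
E
python3 fit.py; ls pics
```

```text
[ 6.57490775e+02 -9.94458655e+01  9.93331655e-02] [ 1.3 -0.3  0.5 -2.3  0.4 -3.3  1.8 -1.9  3.1  1.7  0.3  2.6 -2.7 -0.5
 -2.8 -0.6  1.6  0.8 -3.8  3.8 -3.   2.3  2.4 -0.2  1.6  0.6 -3.3 -1.9]
key local 27.730179440060787 -43.51865789412218
key local 32.744862818474445 -42.61149163909413
scene0.png
tmp.png
top0.png
w1.pngTraceback (most recent call last):
  File "fit.py", line 23, in <module>
    w2=W(P,l);u,vv=proj(c,[w2[0],w2[1],l[2]]);q.append(((u-x0+.5)*S,(vv-y0+.5)*S))
                   ~~~~^^^^^^^^^^^^^^^^^^^^^^
  File "h.py", line 6, in proj
    f=200/np.tan(np.radians(c['vfov'])/2); R=np.array(c['rotation']); q=R.T@(np.array(p)-np.array(c['origin']))
                                                                        ~~~^^~~~~~~~~~~~~~~~~~~~~~~~~~~~~~~~~~~
ValueError: matmul: Input operand 1 has a mismatch in its core dimension 0, with gufunc signature (n?,k),(k,m?)->(n?,m?) (size 3 is different from 4)
```

```bash
sed -i "s/np.array(c\['rotation'\])/Rot.from_quat(c['rotation']).as_matrix()/; 2a from scipy.spatial.transform import Rotation as Rot" h.py; python3 fit.py
```

```text
[ 6.57490775e+02 -9.94458655e+01  9.93331655e-02] [ 1.3 -0.3  0.5 -2.3  0.4 -3.3  1.8 -1.9  3.1  1.7  0.3  2.6 -2.7 -0.5
 -2.8 -0.6  1.6  0.8 -3.8  3.8 -3.   2.3  2.4 -0.2  1.6  0.6 -3.3 -1.9]
key local 27.730179440060787 -43.51865789412218
key local 32.744862818474445 -42.61149163909413
```

View pics/o_scene.png

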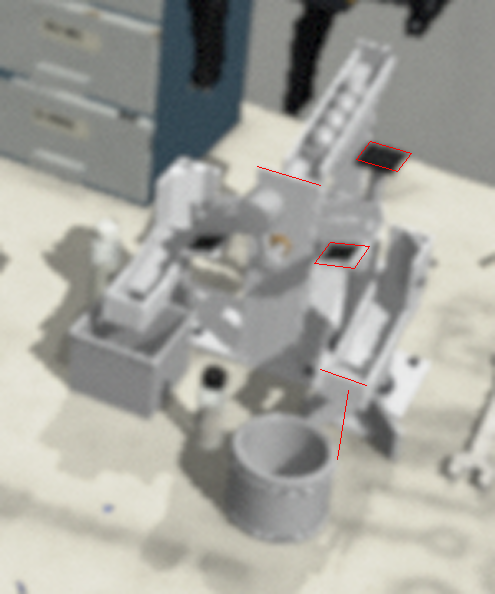

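View pics/o_top.png

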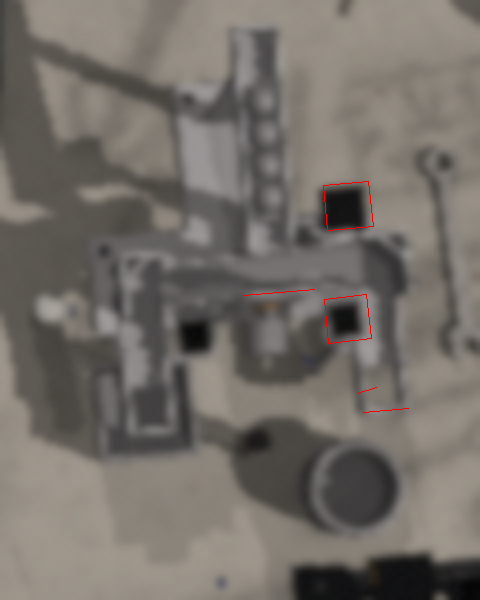

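Run:
```python
from h import *
from fit import P,W
for n in('top','scene','wrist'):
    c=robot.camera(n)
    m=robot.cut_out(n,'jar_center'); 
    for q in m[:1]:
        v,u=np.nonzero(q['mask']);print(n,q['conf'],u.mean(),v.mean(),u.min(),u.max(),v.min(),v.max())
    if n=='top': print(atz(c,408.5,241.5,52))
    if n=='wrist': print(atz(c,305,207,52))
    if n=='scene': print(atz(c,310+282/3.3-.5,160+447/3.3-.5,52))
for l in [(-75,-77),(-34,-48),(-36,-49),(30,-43),(32,-45)]: print(l,W(P,l))
```

```text
top 0.73 406.9337606837607 241.77564102564102 395 419 231 253
[ 523.19271538 -171.52873905   52.        ]
scene 0.73 395.06792777300086 303.56663800515906 378 413 284 324
[ 523.65667419 -172.32786979   52.        ]
wrist 0.93 303.23628884826326 209.9300731261426 278 327 182 237
[ 512.34150215 -171.63128832   52.        ]
(-75, -77) [ 590.49656835 -183.50403712]
(-34, -48) [ 628.41853268 -150.5810266 ]
(-36, -49) [ 626.52756153 -151.7744369 ]
(30, -43) [ 691.60719627 -139.25880096]
(32, -45) [ 693.79567709 -141.05060221]
```

The overlay of the fitted feeder (origin 657.5, -99.4, yaw 0.10) matches the tabs, key and spout in the top view. It is 2 to 3 mm off in the scene view. The jar is at about (522,-172) and the station at (590.5,-183.5). Descending behind the jar now.

```bash
python3 -m crank '0.55 0 0 -8 -5;0.55 0 0 -31.2 -10;0.55 0 0 -31.2 -10;0.55 0 0 -31.2 -10;0.55 0 0 -31.2 -10;0.55 0 0 -31.2 -10;0.55 0 0 -31.2 -10;0.55 0 0 -31.2 -10'
python3 -m crank '0.55 0 0 0 0;0.55 0 0 0 0;0.55 0 0 0 0'
python3 - <<'E'
from h import *
c=shot('scene','s2.png');im=cv2.imread('pics/s2.png')[180:360,300:480];cv2.imwrite('pics/s2z.png',cv2.resize(im,None,fx=3.3,fy=3.3,interpolation=cv2.INTER_CUBIC))
c=shot('wrist','w2.png')
E
```

```text
time: 5.12
tcp_pos: [447.3, -160.4, 11.6]
tool_rot: [0.731, 0.683, -0.002, -0.002]
contact_force: [-1.1, 1.3, 0.2]
finger_gap: 39.3
time: 5.37
tcp_pos: [452.0, -161.6, 17.4]
tool_rot: [0.73, 0.683, 0.001, 0.001]
contact_force: [-1.0, -0.1, 0.3]
finger_gap: 39.2
```

View pics/s2z.png

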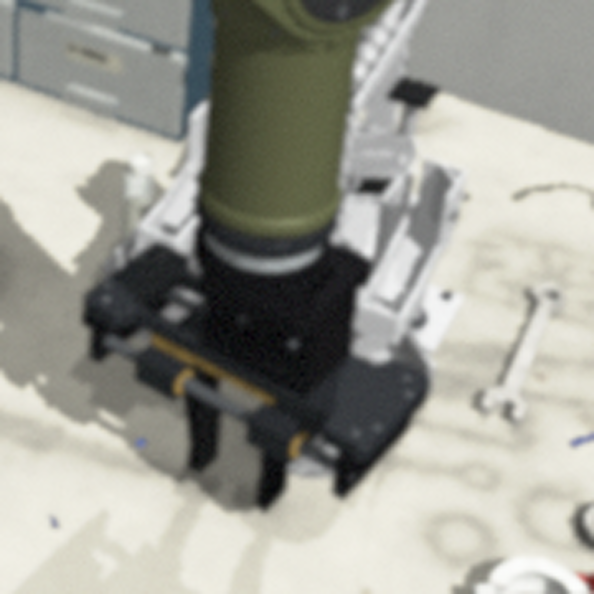

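View pics/w2.png

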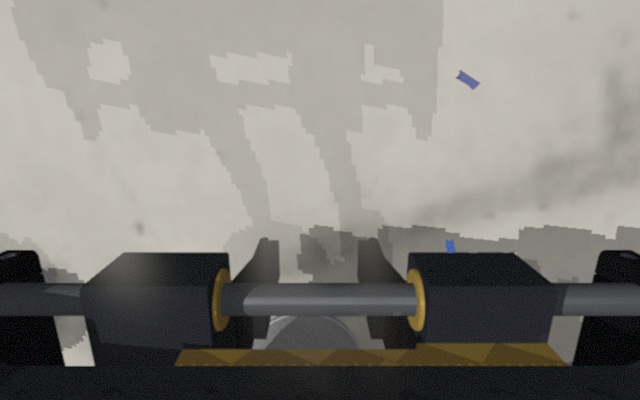

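```bash
python3 -m crank '0.55 1.5 -0.4 0 0;0.55 2.5 -0.5 0 0;0.55 3.3 -0.6 0 0;0.55 4 -0.7 0 0;0.55 4.8 -0.8 0 0;0.55 5.6 -0.9 0 0;0.55 6.4 -1.1 0 0;0.55 7 -1.2 0 0'
python3 - <<'E'
from h import *
s=robot.observe();print(s['tcp_pos'],s['contact_force'])
shot('wrist','w3.png')
E
```

```text
time: 6.13
tcp_pos: [521.3, -173.1, 15.7]
tool_rot: [0.73, 0.683, -0.0, -0.0]
contact_force: [-2.1, 1.0, 0.5]
finger_gap: 39.3
[ 521.32847089 -173.12385199   15.72566868] [-2.10479279  1.03408285  0.51272454]
```

View pics/w3.png

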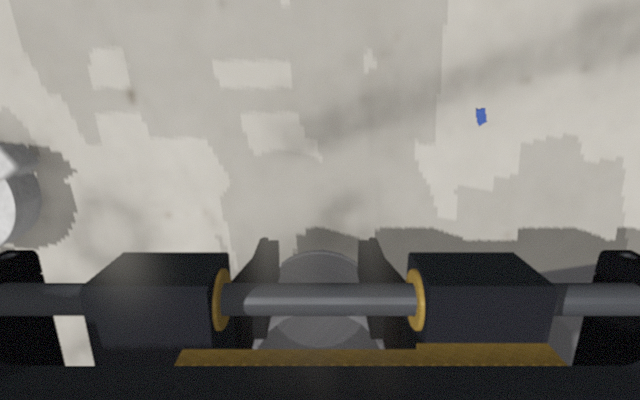

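The jar is nested between the fingers in the wrist view (around (318,300)) and sliding at about 2 N.

```bash
python3 -m crank '0.55 0.6 -0.1 0 0;0.55 1.1 -0.2 0 0;0.55 1.6 -0.3 0 0;0.55 2.0 -0.4 0 0;0.55 2.4 -0.45 0 0;0.55 2.7 -0.5 0 0;0.55 2.9 -0.55 0 0;0.55 3.1 -0.6 0 0'
```

```text
time: 6.85
tcp_pos: [551.2, -179.2, 15.8]
tool_rot: [0.73, 0.683, -0.0, -0.0]
contact_force: [-3.4, -0.1, 1.1]
finger_gap: 38.9
```

```bash
python3 -m crank '0.55 0.15 0 0 0;0.55 0.3 -0.05 0 0;0.55 0.45 -0.05 0 0;0.55 0.45 -0.05 0 0'
python3 -m crank '0.55 0.15 0 0 0;0.55 0.3 0 0 0;0.55 0.3 0 0 0'
```

```text
time: 7.18
tcp_pos: [554.1, -181.2, 15.7]
tool_rot: [0.731, 0.682, -0.002, -0.001]
contact_force: [-5.2, -1.5, 2.7]
finger_gap: 39.0
time: 7.43
tcp_pos: [555.7, -182.3, 15.6]
tool_rot: [0.731, 0.682, -0.003, -0.001]
contact_force: [-9.5, -3.6, 3.9]
finger_gap: 39.4
```

```bash
python3 -m crank '0.55 0.1 -0.15 0 0;0.55 0.2 -0.3 0 0;0.55 0.2 -0.3 0 0'
```

```text
time: 7.68
tcp_pos: [556.8, -183.3, 15.3]
tool_rot: [0.731, 0.682, -0.002, -0.003]
contact_force: [-11.3, -0.2, 7.1]
finger_gap: 39.0
```

Run:
```python
from h import *
shot('top','t4.png');im=cv2.imread('pics/t4.png')[180:270,350:450];cv2.imwrite('pics/t4z.png',cv2.resize(im,None,fx=6,fy=6,interpolation=cv2.INTER_CUBIC))
shot('wrist','w4.png')
print(robot.tip_of('wrist','jar_center')[:1])
```

```text
[{'centre': [590.3, -185.3, 23.3], 'conf': 0.81}]
```

View pics/w4.png

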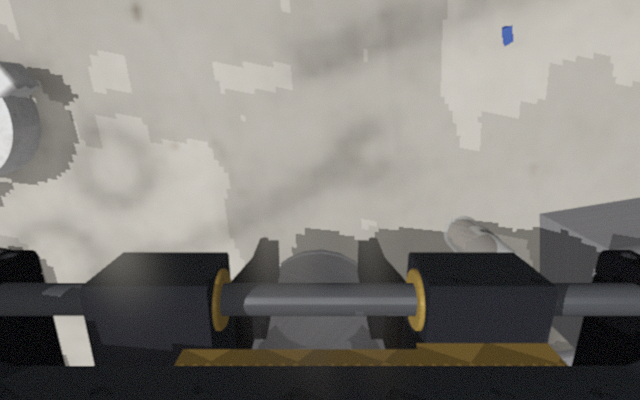

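Force has built to 11 N with the jar at about (590,-185), so it appears seated. I'll back off straight and look.

```bash
python3 -m crank '0.55 -0.4 0.05 0 0;0.55 -2 0.2 0 0;0.55 -6 0.5 0 0;0.55 -9 0.8 0 0;0.55 -9 0.8 0 0;0.55 -9 0.8 10 5;0.55 -9 0.8 20 10;0.55 -9 0.8 20 10'
python3 -m crank '1 0 0 0 0;1 0 0 0 0;1 0 0 0 0'
python3 - <<'E'
from h import *
from fit import P,W
import numpy as np
for n,x0,y0 in(('top',350,150),('scene',310,190),('wrist',240,160)):
    c=shot(n,'a.png');print(n,[np.round(robot.tip_of(n,l)[0]['centre'],1).tolist() if robot.tip_of(n,l) else None for l in('jar_center','jar_station','spout_right','gate_tab_right','key_top','vial_a')])
    im=cv2.imread('pics/a.png')
    cv2.imwrite('pics/j5_%s.png'%n,cv2.resize(im[y0:y0+130,x0:x0+150],None,fx=4,fy=4,interpolation=cv2.INTER_CUBIC) if n!='wrist' else im)
E
```

```text
time: 8.5
tcp_pos: [471.4, -174.7, 142.6]
tool_rot: [0.667, 0.745, 0.0, 0.001]
contact_force: [1.2, 0.3, 0.9]
finger_gap: 39.1
time: 8.75
tcp_pos: [471.8, -174.2, 141.3]
tool_rot: [0.668, 0.744, 0.001, 0.001]
contact_force: [-0.7, 0.8, -0.9]
finger_gap: 26.2
top [[587.9, -185.5, 23.6], [593.2, -188.4, 25.8], [590.2, -185.3, 58.7], [631.7, -145.9, 133.0], [694.9, -140.1, 171.0], [552.0, -107.5, -1.5]]
scene [[589.6, -180.7, 27.5], [593.5, -185.6, 27.7], [589.8, -185.4, 58.2], [642.8, 32.1, -0.5], None, [642.6, 31.6, -0.2]]
wrist [None, None, None, None, None, None]
```

View pics/j5_top.png

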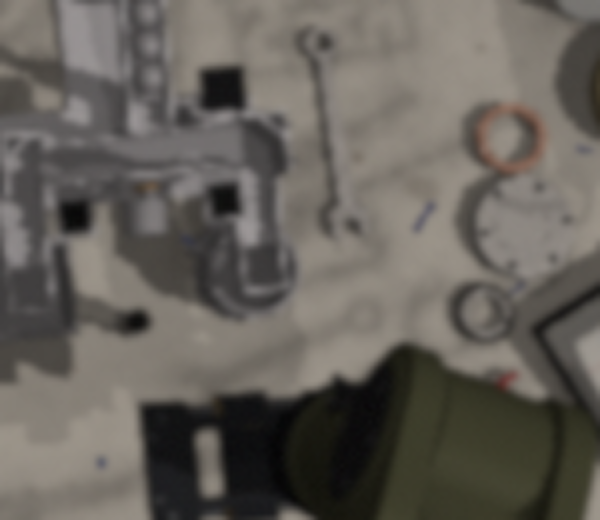

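View pics/j5_scene.png

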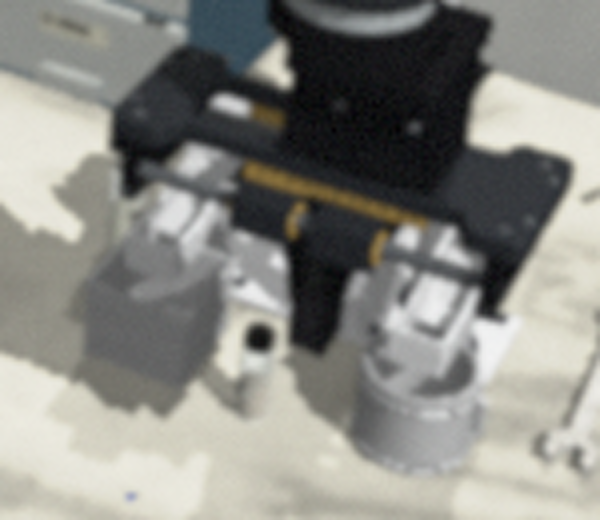

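View pics/j5_wrist.png

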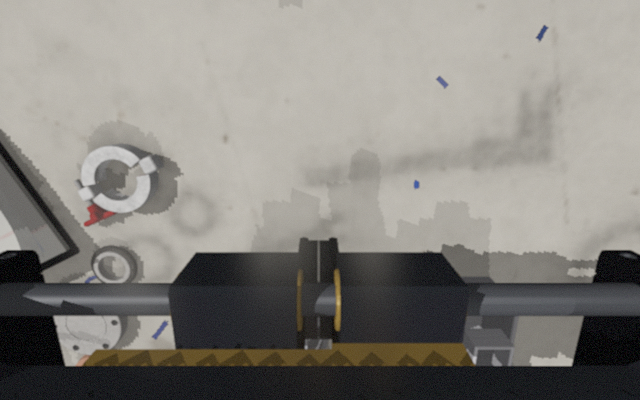

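Run:
```python
from h import *
from fit import P,W
for n,x0,y0 in(('top',370,190),('scene',380,250)):
    c=robot.camera(n);im=cv2.cvtColor(c['img'],cv2.COLOR_RGB2BGR)[y0:y0+60,x0:x0+65]
    S=9;im=cv2.resize(im,None,fx=S,fy=S,interpolation=cv2.INTER_CUBIC)
    st=W(P,(-75,-77));print(st)
    sp=[W(P,l) for l in((-92,-92),(-92,-62),(-58,-62),(-58,-92),(-92,-92))]
    for z,r,col in((52,32,(0,0,255)),(0,32,(255,0,0))):
        q=[proj(c,[st[0]+r*np.cos(a),st[1]+r*np.sin(a),z]) for a in np.linspace(0,6.29,60)]
        cv2.polylines(im,[np.int32([((u-x0+.5)*S,(v-y0+.5)*S) for u,v in q])],False,col,1)
    q=[proj(c,[*s,81]) for s in sp]
    cv2.polylines(im,[np.int32([((u-x0+.5)*S,(v-y0+.5)*S) for u,v in q])],False,(0,255,0),1)
    cv2.imwrite('pics/k_%s.png'%n,im)
```

```text
[ 590.49656835 -183.50403712]
[ 590.49656835 -183.50403712]
```

View pics/k_top.png

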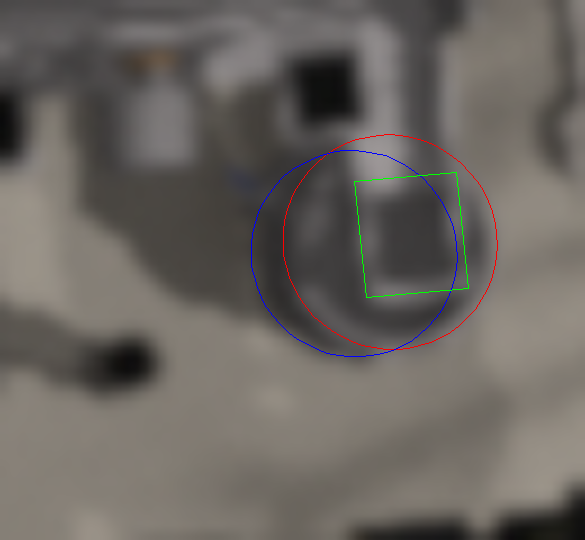

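View pics/k_scene.png

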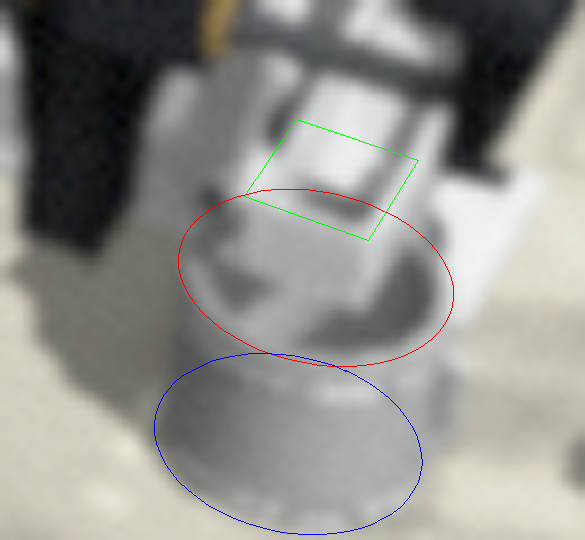

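Run:
```python
from h import *
t=robot.camera('top');s=robot.camera('scene')
def tri(a,b):
    A=[];B=[]
    for c,p in((t,a),(s,b)):
        o,d=ray(c,*p);d/=np.linalg.norm(d);M=np.eye(3)-np.outer(d,d);A.append(M);B.append(M@o)
    return np.linalg.lstsq(np.vstack(A),np.hstack(B),rcond=None)[0]
print('tab',atz(t,405.8,199.3,129),atz(s,412.5,235.9,129),tri((405.8,199.3),(412.5,235.9)))
print('key',atz(t,405.5,171.5,169),atz(s,426.2,206.8,169),tri((405.5,171.5),(426.2,206.8)))
o=robot.observe();print(o['time'],o['tcp_pos'],o['finger_gap'])
```

```text
tab [ 628.01294348 -149.26065342  129.        ] [ 630.37577375 -148.25975749  129.        ] [ 627.9145814  -149.06321155  130.68088003]
key [ 692.55402714 -140.74057997  169.        ] [ 694.5302945 -143.9656564  169.       ] [ 693.5426844  -142.45996625  168.63118422]
10.55 [ 471.0428152  -174.57949102  140.87106521] 0.34397413591917847
```

```bash
python3 -m crank '1 0 0 4 0;1 2 0.3 6 0;1 5 0.7 6 0;1 9 1.4 6 0;1 13 2 6 0;1 15.6 2.4 4 0;1 15.6 2.4 2 0;1 15.6 2.4 0.6 0'
python3 -m crank '1 0 0 0 0;1 0 0 0 0'
python3 - <<'E'
from h import *
for n,x0,y0 in(('scene',370,170),):
    c=shot(n,'a.png');im=cv2.imread('pics/a.png');cv2.imwrite('pics/l_%s.png'%n,cv2.resize(im[y0:y0+100,x0:x0+100],None,fx=6,fy=6,interpolation=cv2.INTER_CUBIC))
E
```

```text
time: 11.22
tcp_pos: [627.5, -149.5, 143.9]
tool_rot: [0.667, 0.745, -0.001, -0.001]
contact_force: [0.1, 0.0, -0.1]
finger_gap: 0.5
time: 11.38
tcp_pos: [625.7, -151.2, 146.4]
tool_rot: [0.669, 0.744, -0.001, -0.001]
contact_force: [-0.3, -0.1, 0.1]
finger_gap: 0.7
```

View pics/l_scene.png

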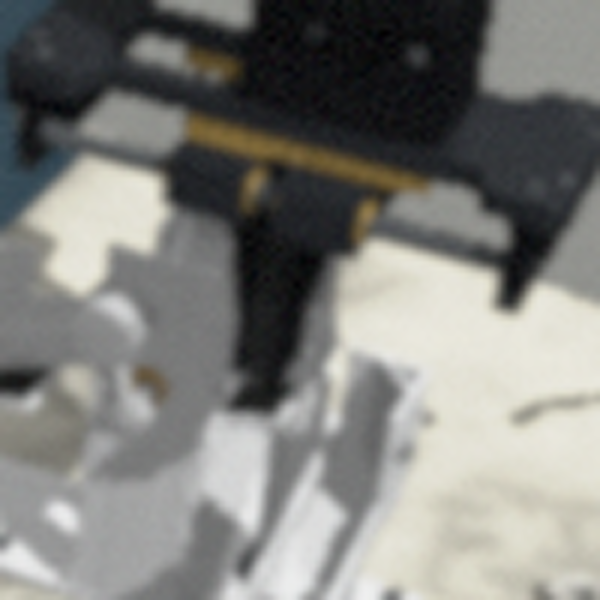

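Fingertips are right over the tab at (258,390) in the crop. Pressing now.

```bash
python3 -m crank '1 0 0 -0.8 0;1 0 0 -1.5 0;1 0 0 -2.1 0;1 0 0 -2.7 0;1 0 0 -3.3 0;1 0 0 -3.9 0;1 0 0 -3.9 0'
python3 -m crank '1 0 0 3 0;1 0 0 6 0;1 0 0 8.5 0;1 -4 0 8.5 0;1 -8 0 8.5 0;1 -12 0 8.5 0;1 -12 0 8.5 0'
python3 - <<'E'
from h import *
for n,x0,y0 in(('scene',330,170),('top',335,130)):
    c=shot(n,'a.png');im=cv2.imread('pics/a.png');cv2.imwrite('pics/m_%s.png'%n,cv2.resize(im[y0:y0+120,x0:x0+120],None,fx=5,fy=5,interpolation=cv2.INTER_CUBIC))
    print([np.round(r['centre'],1).tolist()+[round(r['conf'],2)] for r in robot.tip_of(n,'gate_tab_right')[:2]])
E
```

```text
time: 12.02
tcp_pos: [626.1, -150.2, 106.2]
tool_rot: [0.668, 0.744, -0.001, -0.001]
contact_force: [-0.4, -0.0, 0.4]
finger_gap: 0.6
time: 12.6
tcp_pos: [498.5, -151.7, 191.5]
tool_rot: [0.67, 0.742, 0.001, -0.004]
contact_force: [0.7, -1.4, -1.2]
finger_gap: 0.4
[[626.6, -150.7, 102.3, 0.78]]
[[628.2, -148.5, 108.1, 0.82]]
```

View pics/m_scene.png

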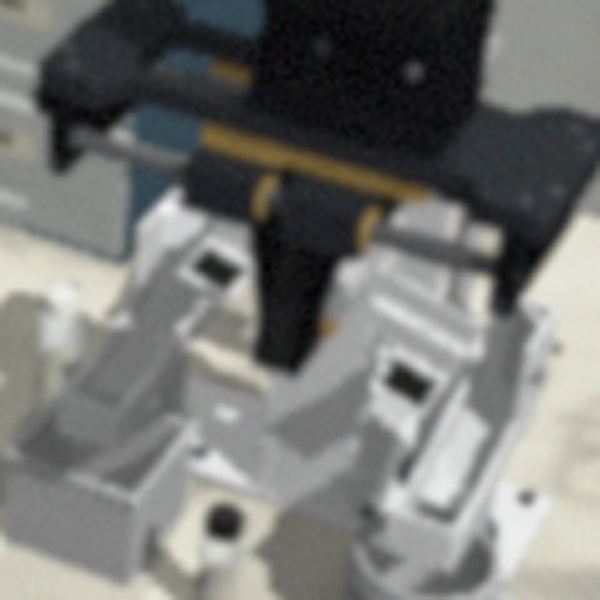

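View pics/m_top.png

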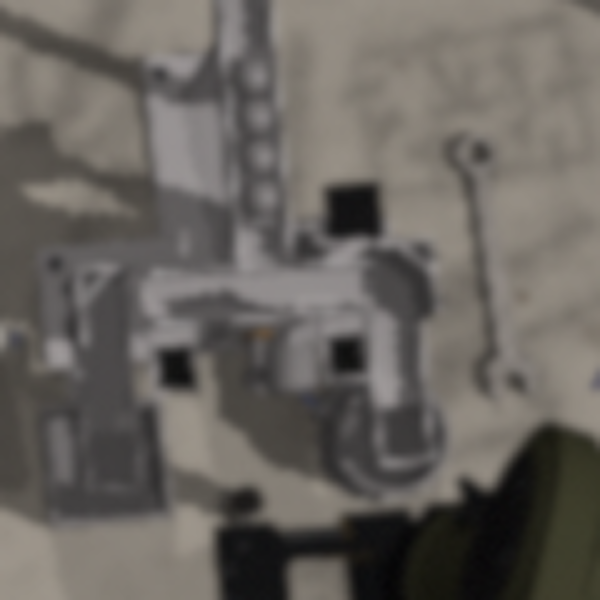

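The gate is now right end down: the tab reads about z 103 in the scene view, the left tab is raised and the weight has shifted right. Next is the key.

```bash
python3 -m crank '1 4 0.2 1.5 0;1 8 0.4 1.5 0;1 12 0.6 1.5 0;1 16 0.8 1 0;1 18.7 1 0 0;1 18.7 1 0 0;1 18.7 1 0 0;1 18.7 1 0 0'
python3 - <<'E'
from h import *
for n,x0,y0 in(('scene',370,150),):
    c=shot(n,'a.png');im=cv2.imread('pics/a.png');cv2.imwrite('pics/n_%s.png'%n,cv2.resize(im[y0:y0+100,x0:x0+100],None,fx=6,fy=6,interpolation=cv2.INTER_CUBIC))
print(robot.observe()['tcp_pos'])
E
```

```text
time: 13.47
tcp_pos: [694.2, -141.2, 191.6]
tool_rot: [0.668, 0.744, -0.001, -0.0]
contact_force: [-0.4, -0.3, 0.5]
finger_gap: 0.5
[ 693.89601572 -141.46980897  192.70493354]
```

View pics/n_scene.png

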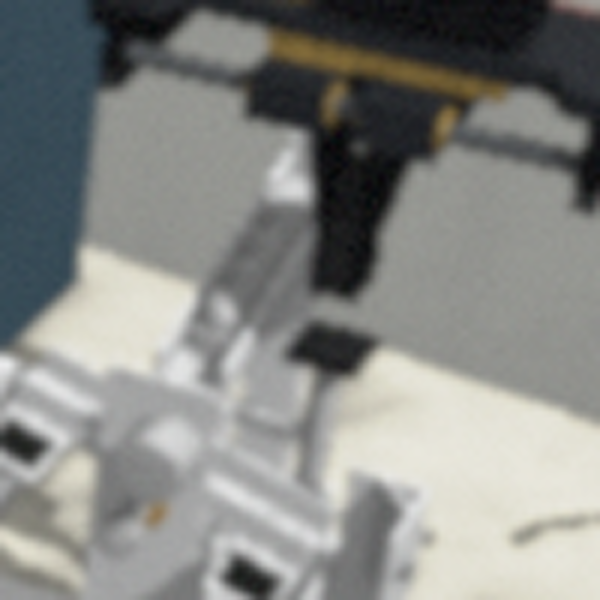

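Fingertips are above the pad at (335,345). Pressing it down in small steps.

```bash
python3 -m crank '1 0 0 -0.8 0;1 0 0 -1.5 0;1 0 0 -2.1 0;1 0 0 -2.7 0;1 0 0 -3.2 0;1 0 0 -3.7 0;1 0 0 -4.1 0;1 0 0 -4.3 0'
python3 -m crank '1 0 0 0 0;1 0 0 0 0;1 0 0 0 0;1 0 0 0 0;1 0 0 0 0;1 0 0 0 0;1 0 0 0 0;1 0 0 0 0'
python3 - <<'E'
from h import *
for n,x0,y0 in(('scene',360,170),('top',335,130)):
    c=shot(n,'a.png');im=cv2.imread('pics/a.png');cv2.imwrite('pics/p_%s.png'%n,cv2.resize(im[y0:y0+150,x0:x0+120],None,fx=4,fy=4,interpolation=cv2.INTER_CUBIC))
    print([np.round(r['centre'],1).tolist()+[round(r['conf'],2)] for r in robot.tip_of(n,'ball_1_center')])
E
```

```text
time: 14.18
tcp_pos: [693.9, -140.5, 153.7]
tool_rot: [0.668, 0.744, 0.001, -0.0]
contact_force: [-10.8, 4.9, 26.9]
finger_gap: 0.5
time: 14.85
tcp_pos: [694.0, -140.5, 153.9]
tool_rot: [0.668, 0.744, 0.001, 0.0]
contact_force: [-6.9, 2.6, 19.2]
finger_gap: 0.8
[[688.5, -137.8, 150.8, 0.37]]
[]
```

View pics/p_scene.png

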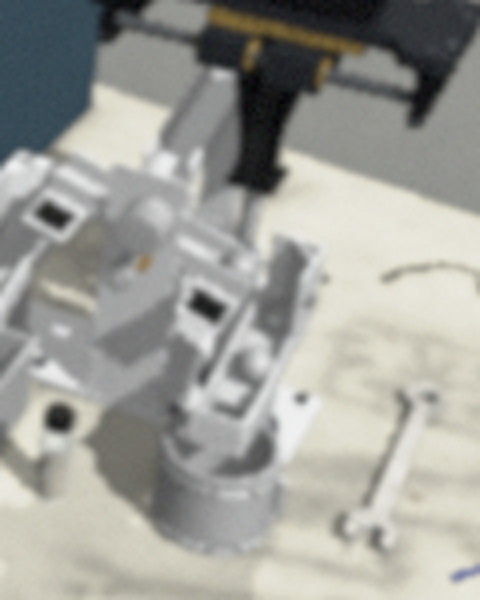

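View pics/p_top.png

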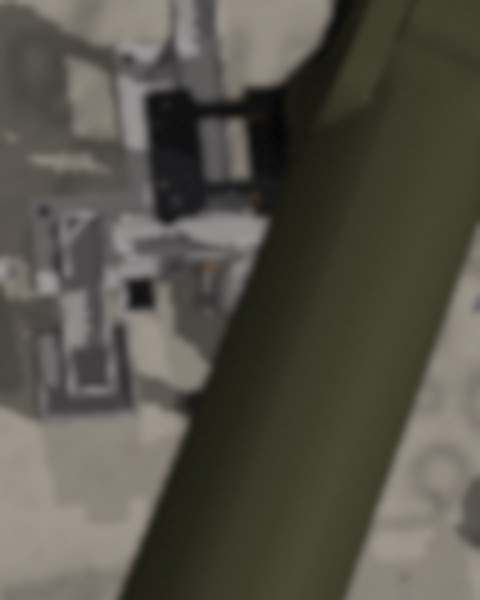

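The key is fully down (153.8) and a ball is visible rolling in the right lane at (255,360). I'll keep holding.

```bash
for i in 1 2 3 4; do python3 -m crank '1 0 0 0 0;1 0 0 0 0;1 0 0 0 0;1 0 0 0 0;1 0 0 0 0;1 0 0 0 0;1 0 0 0 0;1 0 0 0 0' | egrep 'time|force|tcp'; done
python3 - <<'E'
from h import *
for n,x0,y0 in(('scene',360,170),):
    c=shot(n,'a.png');im=cv2.imread('pics/a.png');cv2.imwrite('pics/q_%s.png'%n,cv2.resize(im[y0:y0+150,x0:x0+120],None,fx=4,fy=4,interpolation=cv2.INTER_CUBIC))
    print([np.round(r['centre'],1).tolist()+[round(r['conf'],2)] for r in robot.tip_of(n,'ball_1_center')])
E
```

```text
time: 15.72
tcp_pos: [694.0, -140.6, 153.9]
contact_force: [-8.1, 3.0, 18.4]
time: 16.38
tcp_pos: [694.0, -140.6, 153.9]
contact_force: [-7.2, 2.3, 17.8]
time: 17.05
tcp_pos: [694.0, -140.6, 153.8]
contact_force: [-8.0, 2.1, 18.2]
time: 17.72
tcp_pos: [694.0, -140.5, 153.9]
contact_force: [-8.0, 3.2, 18.0]
[[460.2, 288.0, -6.3, 0.43]]
```

View pics/q_scene.png

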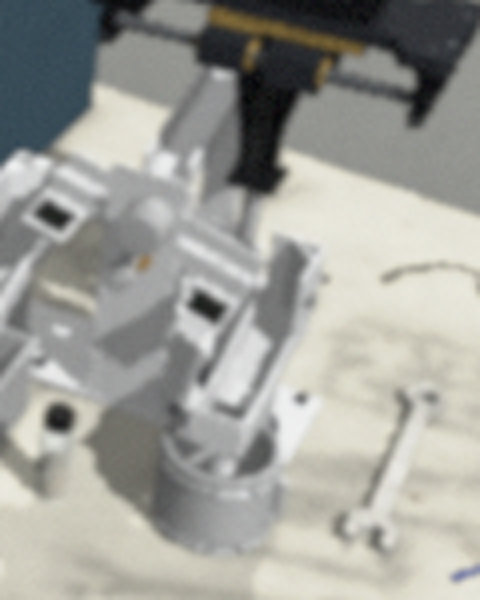

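The lane is empty and a ball shows in the jar at (230,462). Before letting go I'll check the track with the wrist and top cameras.

Run:
```python
from h import *
c=shot('wrist','w9.png')
c=shot('top','a.png');im=cv2.imread('pics/a.png');cv2.imwrite('pics/q_top.png',cv2.resize(im[90:200,340:430],None,fx=5,fy=5,interpolation=cv2.INTER_CUBIC))
c=shot('scene','a.png');im=cv2.imread('pics/a.png');cv2.imwrite('pics/q_sc.png',cv2.resize(im[150:300,370:450],None,fx=4,fy=4,interpolation=cv2.INTER_CUBIC))
```

```text
(no output)
```

View pics/w9.png

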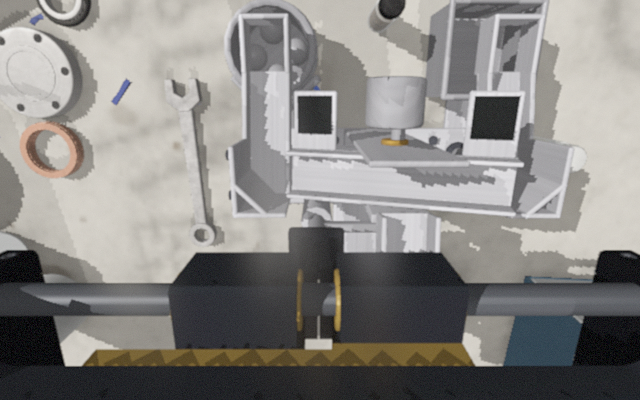

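View pics/q_top.png

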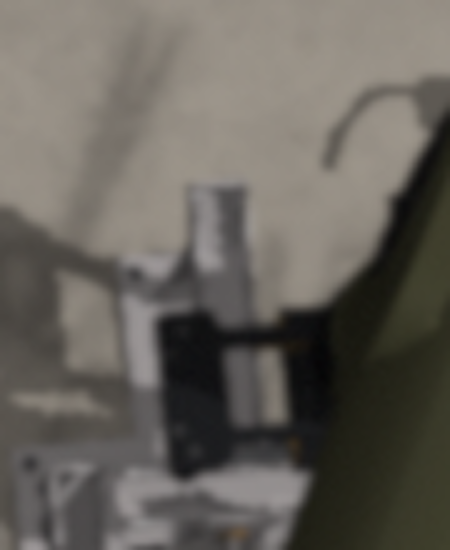

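Run:
```python
import cv2
im=cv2.imread('pics/w9.png');cv2.imwrite('pics/w9z.png',cv2.resize(im[0:110,210:330],None,fx=5,fy=5,interpolation=cv2.INTER_CUBIC))
```

```text
(no output)
```

View pics/w9z.png

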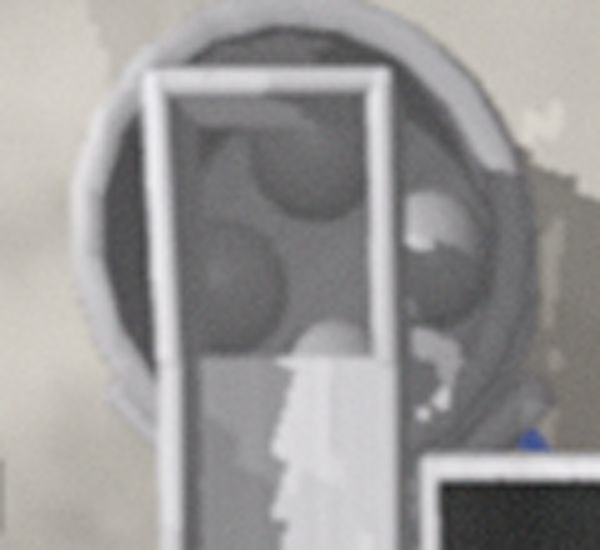

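All four balls are in the jar, at (315,165), (235,285), (445,260) and (335,340) in the crop. Now I let the key up and retreat.

```bash
python3 -m crank '1 0 0 0.8 0;1 0 0 1.6 0;1 0 0 2.6 0;1 0 0 5 0;1 0 0 8 0;1 0 0 10 0;1 -4 0 10 0;1 -8 0 10 0'
python3 -m crank '1 -4 0 0 0;1 -8 0 0 0;1 -12 0 0 0;1 -12 0 0 0;1 -12 0 0 0;1 -12 0 0 0'
python3 - <<'E'
from h import *
for n,x0,y0 in(('scene',340,150),('top',335,110)):
    c=shot(n,'a.png');im=cv2.imread('pics/a.png');cv2.imwrite('pics/r_%s.png'%n,cv2.resize(im[y0:y0+150,x0:x0+130],None,fx=4,fy=4,interpolation=cv2.INTER_CUBIC))
    print([(l,np.round(r['centre'],1).tolist(),round(r['conf'],2)) for l in('key_top','jar_center','gate_tab_right','vial_a') for r in robot.tip_of(n,l)[:1]])
s=robot.observe();print(s['contact_force'],s['time'],np.abs(s['joint_vel']).max())
E
```

```text
time: 18.63
tcp_pos: [615.6, -140.6, 250.0]
tool_rot: [0.667, 0.745, -0.001, 0.002]
contact_force: [-0.5, -0.6, 2.4]
finger_gap: 0.5
time: 19.13
tcp_pos: [494.8, -140.1, 250.6]
tool_rot: [0.668, 0.744, 0.001, 0.0]
contact_force: [1.0, 0.3, -0.6]
finger_gap: 0.9
[('key_top', [689.7, -138.7, 166.2], 0.8), ('jar_center', [590.6, -185.9, 26.1], 0.82), ('gate_tab_right', [627.9, -150.1, 101.8], 0.95), ('vial_a', [553.5, -104.9, 5.6], 0.65)]
[('key_top', [697.2, -140.4, 170.2], 0.71), ('jar_center', [591.7, -189.2, 27.8], 0.49), ('gate_tab_right', [629.6, -147.7, 104.9], 0.84), ('vial_a', [640.4, 28.0, 4.5], 0.6)]
[ 0.63293681 -0.44726834  0.3026581 ] 19.6333 0.00947743779171502
```

View pics/r_scene.png

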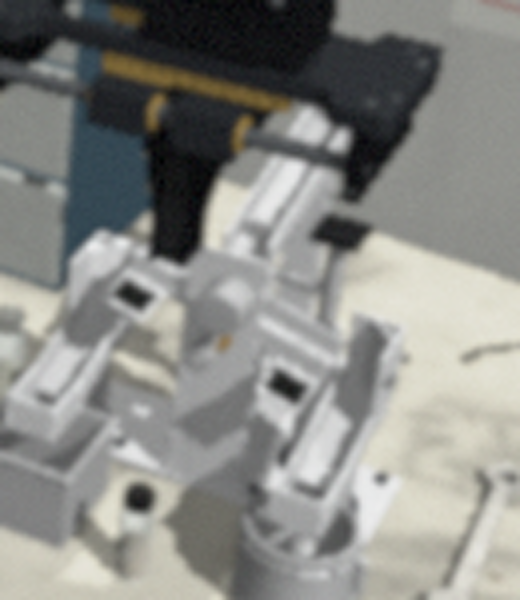

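View pics/r_top.png

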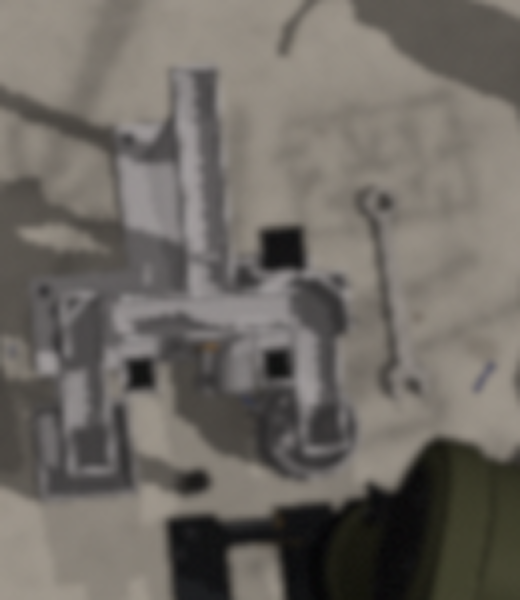

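The track is empty, the key is up, the gate leans right and the jar is seated. Nothing is in contact with the robot.

```bash
python3 -c "
from bench import robot
print(robot.close_job())"
```

```text
the job is handed in; nothing more can be done
None
```

All four grinding balls are in the milling jar, and I handed the job in at about 19.6 s.

**What I did, in order**
- **Jar:** I pushed it low between part-open fingers into the V-stop, until the push force rose to about 11 N.
- **Gate:** I pressed the right tab from above, and the gate tipped over to feed the right lane.
- **Release key:** I pressed it fully down (fingertips at 154 mm) at about 18 N and held it for about 4 s. I let it up only once the wrist camera showed all four balls in the jar.

**Last checks**
- **Jar:** it reads (591, -186) from the scene camera and (592, -189, low confidence) from the top camera. My estimate of the station is (590.5, -183.5), so the top reading is about 5 mm off. When I drew the jar outline at the station on the pictures, it matched.
- **Gate:** the right tab is at about z = 103 mm, so the gate leans right.
- **Key and track:** the key is back up at about 168 mm, and the infeed track is empty.
- **Robot:** it was standing clear, with contact force near zero.
- **Bystanders:** vial A and the spanner look unmoved. The top camera's last vial A reading fell on the other vial, but the scene reading and both pictures show it in place. I did not re-measure vial B, the petri dish or the film roll at the end.

**Disagreement:** while seating the jar there was an unexplained upward force of up to 7 N on the tool. It may have been friction, or the gripper's body brushing the spout. It was gone once I backed off, and nothing looked displaced.

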